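Poke a tight bearing up out of its housing on the knock-out stand

TASK

Take the aluminium bearing housing, lower it the way up it is over the post of the knock-out stand so that the post comes up through the hole in its underside, and press it gently down until it sits fully home on the stand's base and the bearing has been poked up out of its recess. About ten newtons of push shifts the bearing; if it takes much more you are not in the hole, so feel for it and never put more than 50 N on it. Then, leaving the housing on the stand, lift the bearing off, lay it flat in the round steel dish (set it down, do not drop it) and leave the other tools where they are.

Things in the scene. Friction and masses are not known exactly. Their poses are not given: they have to be found in the camera images.
- housing: Loose aluminium bearing housing, 0.26 kg, standing upright. Origin: centre of its underside, z up the bore. Foot flange 64 mm diameter, 0 to 7 mm high; above it a hub, 44 mm diameter, up to the rim at 36 mm, with two flat grip lands facing its +y and -y, 46 mm apart, 26 mm wide, 8 to 34 mm high: grip across them. A plain 17.6 mm access hole, square-edged, goes up the middle from below, 0 to 25 mm
- recess (a point): Middle of the floor of the housing's recess, 25 mm above its underside: the top end of the access hole. The recess is 33 mm in diameter and 11 mm deep, up to the rim. A rubber ring in its wall, 5 mm above the floor, grips the bearing with about 8 to 14 N until that has risen 5 mm; then it is free
- bearing: Loose steel ball bearing, 32 mm outside diameter, 12 mm bore, 10 mm thick, 0.05 kg. Origin: centre of its underside, z along its axis. At the start it sits on the floor of the housing's recess, its top 1 mm below the rim with no gap for fingers
- stand: Knock-out stand, bolted to the bench: flat steel base 120 mm (its x) by 90 mm (its y), 14 mm high, with a slot along x. Origin: centre of its underside. A rigid upright post is clamped in the slot: on the slot's centre line (y = 0 of the stand), but anywhere up to 8 mm either side of x = 0. Where it is has not been measured: look or feel for it
- seat (a point): Point on the stand's top face (the seat the housing comes home on), mid slot, 14 mm above the bench. Post heights above it: 16 mm diameter up to a square shoulder at 37.5 mm, a straight 8 mm nose from there to 47 mm, a taper to 3 mm at the tip at 49.5 mm. The nose passes the bearing's bore, the shoulder lifts the bearing: with the housing home to 1.5 mm above its rim, nose still in its bore
- dish: Round steel parts dish held to the bench by its magnetic foot: 138 mm across its flared rim, 13 mm high, floor 120 mm across and 3 mm above the bench. Origin: centre of its underside
- sander: Small air sander lying behind the work, 79x225x59 mm. Loose; leave it alone
- jar: Jar of washers, 62 mm across, 84 mm high. Loose; leave it alone
- spanner: Spanner, 181 mm long, lying on the bench. Loose; leave it alone
- hex: Hexagon key, 89x34 mm, lying on the bench. Loose; leave it alone
Things that resemble listed ones, but are neither listed nor needed, are in the scene too. What is meant by the housing is not blue or purple, and is the smaller of those in its own colour.

How it is judged (in metres and radians):
On the way, in this order (a step that is already met when the one before it is completed fails the run):
1. the housing is fully home on the stand's base (within 2 mm, upright) and the bearing has been poked up out of its recess (risen at least 9 mm in the housing) (z of housing in the frame of stand below 0.016 m and horizontal distance between housing and stand below 0.013 m and angle between housing's own z axis and vertical below 0.07 rad and z of bearing in the frame of housing above 0.034 m), for 0.2 s.
2. the bearing is set down into the dish by the fingers (still held, its underside within 20 mm of the dish's floor) (horizontal distance between bearing and dish below 0.045 m and z of bearing in the frame of dish below 0.023 m and contact force between the fingers and bearing above 0.5 N), for 0.04 s.
At the end, for the whole second after the job is handed in: The bearing lies flat in the dish, released and at rest, within 45 mm of its middle (either face up); the housing stands upright on the stand's base, over the post, within 2 mm of fully home (horizontal distance between bearing and dish below 0.045 m and z of bearing in the frame of dish below 0.016 m and angle between the z axis of bearing and the z axis of dish, either way round below 0.1 rad and linear speed of bearing below 0.02 m/s and z of housing in the frame of stand below 0.016 m and horizontal distance between housing and stand below 0.013 m and angle between housing's own z axis and vertical below 0.07 rad); the robot touches nothing.
It fails at once if the housing presses on the stand with over 50 N (contact force between housing and stand above 50 N).
It fails at once if the bearing presses on the stand with over 50 N (contact force between bearing and stand above 50 N).
It fails at once if the sander, jar, spanner or hexagon key is moved by over 20 mm (distance of any of sander, jar, spanner, hex from where it was at the start of the episode above 0.02 m).
It also fails if it takes over 72 s, if anything falls off the work surface, if the arm or the gripper's body presses on something with over 40 N, if the wrist force passes 120 N, or if a joint passes its speed limit or range.

ROBOT

A 6-joint arm with a two-finger parallel gripper is mounted at the origin on the work surface; the furniture and walls round the work are solid. World frame = base frame: x ahead of the robot, y to its left, z up, the work surface at z = 0. Lengths are in mm, angles in degrees, forces in N, time in s.
With the tool pointing down it reaches from about 300 to 850 mm from the base axis. Payload 4.2 kg.
Tool frame: the origin (TCP) lies at the very end of the fingers, on their centre line; the grasp point (between the pads) lies 19 mm behind it; z points along the fingers, y is the line along which they close (so a half turn about z gives the same grasp; the last joint's range is limited). The gripper opens to 91 mm and grips with 3 to 60 N. Pads are 32 mm wide; open, the fingers measure 118 mm over their backs; the gripper's body (76 mm by 178 mm) begins 60 mm behind the grasp point.
Start: joints at [-74.083, 18.312, 89.639, -0, 72.044, -1.146], TCP at [168.718, -549.707, 213.976] pointing down, gripper open.
Joint ranges: [-177.97, 177.97], [-48.28, 115.42], [12.27, 149.76], [-77.06, 257.06], [2.81, 150.46], [-146.56, 146.56]. Speed limits (degrees/s): [147.25, 147.25, 180, 180, 180, 180].

INTERFACE

Orientations are given as [roll, pitch, yaw] about the fixed x, y, z axes, in that order (R = Rz(yaw) Ry(pitch) Rx(roll)).
In Python, from workcell import env, eyes gives the robot as it stands.
- The arm moves only by the tool send_rows, never from a script. Its argument "targets" is text: rows parted by semicolons, each of 7 numbers parted by spaces: the shift along the tool's x, y, z in m, then the turn, a rotation vector about the tool's x, y, z in degrees, then the opening in per cent of the stroke, from 0 (shut) to 100 (fully open). A call has 1 to 12 rows; each row is the pose to reach, as a shift and turn from the pose commanded when the call began, along the tool's axes at that moment; what a row does not reach only later rows make up. A row lasts 1/12 s, in which the tool goes at most 41.7 mm and 7.16 degrees, less where a joint would pass 70% of its speed; a pose out of reach is approached as far as the arm can. A call with a gripper value outside its range is refused whole. The fingers move at their own pace and stop on an object; "grip_force" is the grip in N (left out, the last holds). Time passes only in rows, so rows that repeat a pose let the fingers close. It gives the time, the measured TCP pose, the force, the opening and the grip force at its end, in the units of the state.
- env.state(): the state, without advancing time (a new reading comes with each control period).
- eyes.grab_frame(name): name is "scene" or "side" or "wrist"; returns a dict with "image" (420x560x3 uint8, blue, green, red), "fovy" (degrees; the focal length in pixels is half the picture's height over the tangent of half this angle, whatever the lens; pixels are square), "cx", "cy" (the principal point, pixels), "eye" and "attitude" of the camera in the world. Camera axes: x right, y up, looking along -z (the intrinsics and any distortion apply to the point x, -y, -z); pixel columns grow to the right and rows downward; lengths in mm; the calibration is good to about 2 mm. A picture is of the moment at which its call begins. There is no depth.
- env.job_done(): hands the job in; it is judged then, once.
The state is a dict: "time_s": time; "qpos": joint angles; "qvel": joint speeds; "effort": joint torques, N m; "ee_pos": TCP position; "ee_rot": TCP orientation; "force": force on the tool from outside, world axes, zero at the start; "torque": the same for the moment, N m; "gripper_width": finger opening in mm; "gripper_force": force on a finger pad.
Only numpy, scipy, OpenCV 4.12 (cv2) and the standard library are available. Lean on these libraries where they do the work, as an engineer would, in place of code of your own. Each camera call takes 0.05 s, during which the arm holds its last target. There are 200 camera calls.

## Working session

There is one attempt and no reset: what is moved stays moved. The work goes in short steps, Python scripts to look and compute and a tool call to move; the robot and the scene stay as the last step left them, time stands still between calls to the robot, and variables do not carry over. Pictures are saved under pics/ and viewed, at most 10 in all, crops included, and the job is handed in when it is done.

Besides the shell and the picture viewer there is one more tool, called after ">>>" as name(argument=value, ...) on one line, values as JSON. send_rows: Moves the arm, as the interface text tells. Its arguments: {"type":"object","properties":{"targets":{"type":"string"},"grip_force":{"type":"number"}},"required":["targets"]}

```bash
ls; mkdir -p pics; python3 - <<'E'
from workcell import env,eyes
import cv2,numpy as np
s=env.state();print(s)
ims=[]
for n in("scene","side","wrist"):
    f=eyes.grab_frame(n);print(n,{k:v for k,v in f.items() if k!="image"})
    cv2.imwrite(f"pics/{n}0.png",f["image"])
E
```

```text
pics
{'time_s': 0.0, 'qpos': array([-7.40830576e+01,  1.83534231e+01,  8.97062069e+01, -1.81200563e-03,
        7.20433618e+01, -1.14616341e+00]), 'qvel': array([-0.08184138, -0.0207555 , -0.02025475,  0.02808504,  0.07356486,
        0.02559015]), 'effort': array([ 2.63132279e-03, -4.12456119e+01, -2.31973028e+01,  7.34082260e-02,
        4.57558560e-02, -1.63805580e-04]), 'ee_pos': array([ 168.57085896, -549.21244071,  213.10376413]), 'ee_rot': array([-1.79896994e+02, -3.37750276e-04,  1.70636657e+01]), 'force': array([0.38818851, 0.53065143, 0.23304153]), 'torque': array([-0.00759203, -0.05174441, -0.00157855]), 'gripper_force': 0.0, 'gripper_width': 91.43036051005369}
scene {'fovy': 54.86161608084363, 'cx': 281.5329147405572, 'cy': 203.6641498312837, 'eye': array([ 80.48920385, 341.93192778, 766.98946294]), 'attitude': array([  38.97705157,   -0.28241378, -126.7504991 ])}
side {'fovy': 56.196167419920144, 'cx': 275.2623093122316, 'cy': 207.23413382448183, 'eye': array([193.64502681, 571.53621743, 581.80906209]), 'attitude': array([  52.86436762,    0.31447189, -150.10631917])}
wrist {'fovy': 61.14219525062299, 'cx': 277.866156626242, 'cy': 210.2517613558821, 'eye': array([ 244.55009501, -527.13868568,  383.11856385]), 'attitude': array([-16.36232662,   0.09388058, -72.93136507])}
```

View pics/scene0.png

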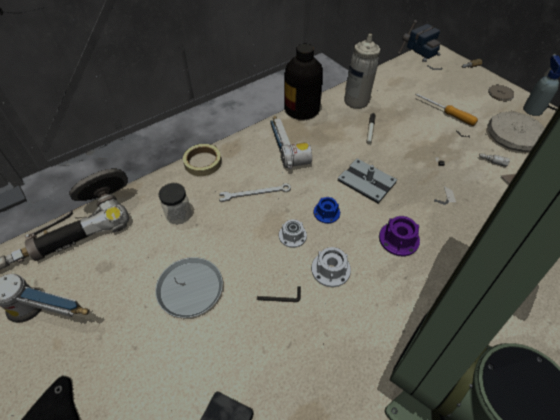

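View pics/side0.png

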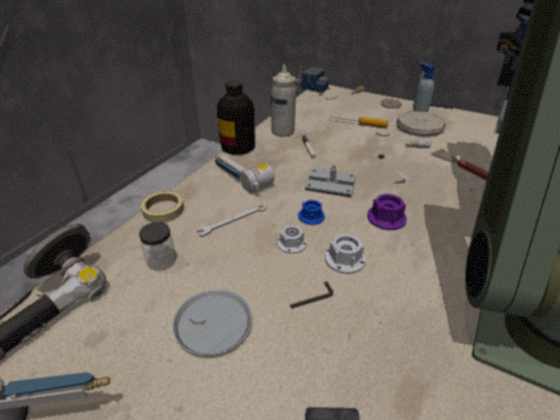

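The scene picture shows the small silver housing at about (292,233), the stand at (367,180) and the dish at (190,287). In the side picture they are at (291,237), (331,181) and (213,322).

```bash
cat >h.py <<'E'
import numpy as np,cv2
from scipy.spatial.transform import Rotation as R
from workcell import env,eyes
def ray(f,u,v):
    fl=210/np.tan(np.radians(f["fovy"]/2))
    d=np.array([(u-f["cx"])/fl,-(v-f["cy"])/fl,-1.])
    return R.from_euler("xyz",f["attitude"],degrees=True).apply(d)
def at(f,u,v,z):
    d=ray(f,u,v);return f["eye"]+d*(z-f["eye"][2])/d[2]
def proj(f,p):
    fl=210/np.tan(np.radians(f["fovy"]/2))
    c=R.from_euler("xyz",f["attitude"],degrees=True).inv().apply(np.array(p,float)-f["eye"])
    return np.c_[f["cx"]+fl*c[...,0]/-c[...,2],f["cy"]-fl*c[...,1]/-c[...,2]]
E
python3 - <<'E'
from h import *
a=eyes.grab_frame("scene");b=eyes.grab_frame("side")
for n,p,q,z in[("rim",(292,227),(291,231),36),("stand",(367,181),(331,183),14),("posttip",(371,169),(333,168),63.5),("dish",(190,286),(213,321),10),("bighouse",(331,262),(346,246),36)]:
    print(n,at(a,*p,z).round(1),at(b,*q,z).round(1))
c=[a["image"][145:255,240:420],b["image"][155:265,240:420]]
cv2.imwrite("pics/c1.png",np.vstack([cv2.resize(x,None,fx=2.7,fy=2.7,interpolation=cv2.INTER_CUBIC) for x in c]))
E
```

```text
rim [485.    6.4  36. ] [484.6   4.3  36. ]
stand [ 497.4 -241.9   14. ] [ 495.9 -238.7   14. ]
posttip [ 492.3 -238.7   63.5] [ 492.4 -233.2   63.5]
dish [506.3 255.1  10. ] [503.4 256.9  10. ]
bighouse [365.7  -4.1  36. ] [365.4  -9.5  36. ]
```

View pics/c1.png

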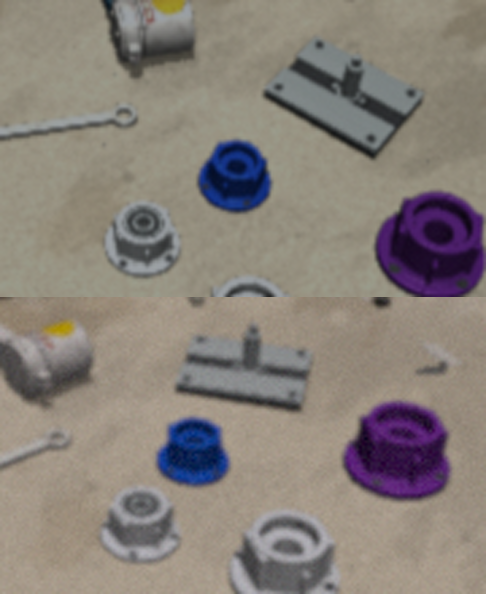

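The crop confirms it: the housing is near (485,5) and the stand near (497,-240), with its slot running roughly along world y. The post tip is visible in both views. I'll move above the housing and look from there.

```bash
cat >>h.py <<'E'
def rel(tgt,yaw=None):
    s=env.state();T=R.from_euler("xyz",s["ee_rot"],degrees=True)
    print("t",s["time_s"],"pos",s["ee_pos"].round(1),"rot",s["ee_rot"].round(1),"F",s["force"].round(1),"w",round(s["gripper_width"],1))
    rv=None if yaw is None else (T.inv()*R.from_euler("xyz",[180,0,yaw],degrees=True)).as_rotvec(degrees=True).round(2)
    print("shift mm",T.inv().apply(np.array(tgt)-s["ee_pos"]).round(1),"turn",rv)
E
python3 -c "
from h import *
rel([485,5,190],0)"
```

```text
t 0.25 pos [ 168.7 -549.5  213.6] rot [-180.    -0.    17.1] F [ 0.6  0.6 -0.4] w 91.4
shift mm [ 465.1 -437.2   23.9] turn [-5.000e-02  1.000e-02  1.706e+01]
```

>>> send_rows(targets="0.465 -0.437 0.024 0 0 17 100;0.465 -0.437 0.024 0 0 17 100;0.465 -0.437 0.024 0 0 17 100;0.465 -0.437 0.024 0 0 17 100;0.465 -0.437 0.024 0 0 17 100;0.465 -0.437 0.024 0 0 17 100;0.465 -0.437 0.024 0 0 17 100;0.465 -0.437 0.024 0 0 17 100;0.465 -0.437 0.024 0 0 17 100;0.465 -0.437 0.024 0 0 17 100;0.465 -0.437 0.024 0 0 17 100;0.465 -0.437 0.024 0 0 17 100")

```text
time_s: 1.25
ee_pos: [416.7, -114.2, 195.3]
ee_rot: [180.0, -0.0, 0.1]
force: [0.2, -0.9, 0.3]
gripper_width: 91.0
gripper_force: 0.0
```

```bash
python3 -c "
from h import *
rel([485,5,190],0)"
```

```text
t 1.25 pos [ 416.7 -114.2  195.3] rot [ 1.8e+02 -0.0e+00  1.0e-01] F [ 0.2 -0.9  0.3] w 91.0
shift mm [  68.4 -119.1    5.3] turn [ 0.02 -0.04  0.06]
```

>>> send_rows(targets="0.062 -0.108 0.005 0 0 0 100;0.062 -0.108 0.005 0 0 0 100;0.062 -0.108 0.005 0 0 0 100;0.062 -0.108 0.005 0 0 0 100;0.062 -0.108 0.005 0 0 0 100;0.062 -0.108 0.005 0 0 0 100")

```text
time_s: 1.75
ee_pos: [477.6, -8.2, 189.9]
ee_rot: [180.0, 0.1, 0.1]
force: [0.2, -1.4, 0.1]
gripper_width: 90.9
gripper_force: 0.0
```

```bash
python3 - <<'E'
from h import *
rel([485,5,190],0)
f=eyes.grab_frame("wrist");I=f["image"];cv2.imwrite("pics/w1.png",I)
print(proj(f,np.array([[485,5,36],[485,5,0]])), {k:f[k] for k in("eye","attitude")})
E
```

```text
t 1.75 pos [477.6  -8.2 189.9] rot [1.8e+02 1.0e-01 1.0e-01] F [ 0.2 -1.4  0.1] w 90.9
shift mm [  7.5 -13.2  -0.1] turn [0.03 0.07 0.11]
[[262.43962486 186.20617905]
 [263.86981937 178.57384584]] {'eye': array([557.13154137,  -8.95697595, 359.70885894]), 'attitude': array([-1.64270623e+01, -4.51496903e-02, -8.98840837e+01])}
```

View pics/w1.png

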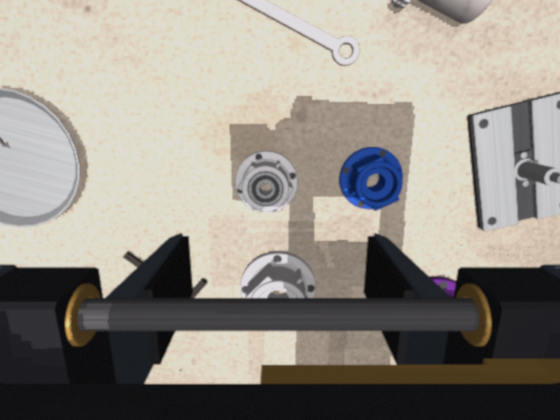

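Wrist view: housing rim centre is near (266,187), blue decoy at (372,181), stand at right (about (525,165)) and dish at left. I'll zoom in on the housing for its yaw and on the stand for the post.

```bash
python3 - <<'E'
import cv2,numpy as np
I=cv2.imread("pics/w1.png")
a=cv2.resize(I[145:220,225:305],None,fx=5,fy=5,interpolation=cv2.INTER_CUBIC)
b=cv2.resize(I[90:240,460:560],(250,375),interpolation=cv2.INTER_CUBIC)
cv2.imwrite("pics/c2.png",np.hstack([a,b]))
E
```

```text
(no output)
```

View pics/c2.png

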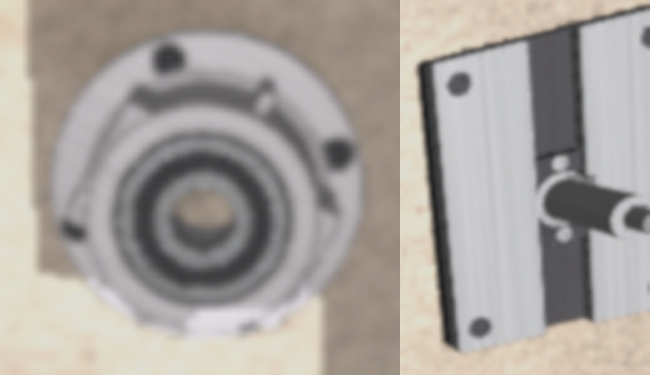

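The housing's two grip lands face roughly along the image vertical (world ±x), so I need tool yaw near +90. I'll turn and lower for a closer look.

```bash
python3 - <<'E'
from h import *
f=eyes.grab_frame("wrist")
print("rim",at(f,265.6,187.6,35.5),"flange",at(f,225+207/5,145+183/5,6))
rel([485,3,110],90)
for n,p,z in[("corner",(460+80/2.5,90+328/2.5),14),("hole",(460+58/2.5,90+84/2.5),14),("hole2",(460+80/2.5,90+328/2.5),14),("postbase",(460+165/2.5,90+200/2.5),14),("post shoulder",(460+232/2.5,90+218/2.5),51.5),("slotend",(460+553/10,90+40/2.5),14)]:print(n,at(f,*p,z).round(1))
E
```

```text
rim [483.44251642   1.50392834  35.5       ] flange [482.9830932    1.65258956   6.        ]
t 1.85 pos [477.4  -9.2 190.2] rot [180.   0.  -0.] F [0.3 0.2 0.5] w 90.9
shift mm [  7.6 -12.2  80.2] turn [ 0.000e+00  4.000e-02 -9.002e+01]
corner [ 443.5 -229.3   14. ]
hole [ 540.7 -204.3   14. ]
hole2 [ 443.5 -229.3   14. ]
postbase [ 496.4 -253.6   14. ]
post shoulder [ 496.5 -252.1   51.5]
slotend [ 556.7 -231.7   14. ]
```

>>> send_rows(targets="0.006 -0.011 0.03 0 0 -7 100;0.006 -0.011 0.06 0 0 -14 100;0.006 -0.011 0.08 0 0 -21 100;0.006 -0.011 0.08 0 0 -28 100;0.006 -0.011 0.08 0 0 -35 100;0.006 -0.011 0.08 0 0 -42 100;0.006 -0.011 0.08 0 0 -49 100;0.006 -0.011 0.08 0 0 -56 100;0.006 -0.011 0.08 0 0 -63 100;0.006 -0.011 0.08 0 0 -70 100;0.006 -0.011 0.08 0 0 -77 100;0.006 -0.011 0.08 0 0 -84 100")

```text
time_s: 2.85
ee_pos: [483.6, 1.3, 110.5]
ee_rot: [180.0, 0.0, 84.2]
force: [-0.1, -0.7, 0.6]
gripper_width: 91.3
gripper_force: 0.0
```

>>> send_rows(targets="0 0 0 0 0 -6 100;0 0 0 0 0 -6 100;0 0 0 0 0 -6 100")

```text
time_s: 3.1
ee_pos: [483.7, 1.8, 110.4]
ee_rot: [180.0, 0.0, 89.8]
force: [0.1, -0.1, -0.2]
gripper_width: 91.2
gripper_force: 0.0
```

```bash
python3 - <<'E'
from h import *
rel([483.4,1.5,110],90)
f=eyes.grab_frame("wrist");I=f["image"];np.save("w2.npy",f,allow_pickle=True)
c=proj(f,np.array([[483.4,1.5,36]]))[0].astype(int);print(c)
x0,y0=max(c[0]-90,0),max(c[1]-90,0)
C=cv2.resize(I[y0:y0+150,x0:x0+180],None,fx=4,fy=4,interpolation=cv2.INTER_CUBIC);print(x0,y0)
cv2.imwrite("pics/c3.png",C)
E
```

```text
t 3.1 pos [483.7   1.8 110.4] rot [180.    0.   89.8] F [ 0.1 -0.1 -0.2] w 91.2
shift mm [-0.3 -0.3  0.4] turn [ 0.02  0.01 -0.21]
[277 219]
187 129
```

View pics/c3.png

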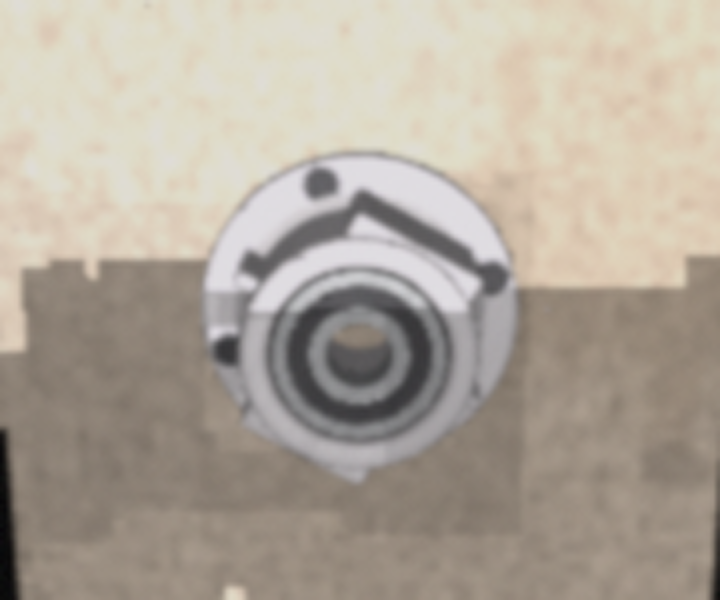

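```bash
python3 - <<'E'
from h import *
f=np.load("w2.npy",allow_pickle=True).item()
P=lambda u,v,z:at(f,187+u/4,129+v/4,z)[:2]
for a,b,z in[((243,415),(360,480),34),((362,210),(475,275),34),((360,193),(470,250),8)]:
    p,q=P(*a,z),P(*b,z);d=q-p;print(p,q,np.degrees(np.arctan2(d[1],d[0])),np.hypot(*d))
print("c",P(359,353,35),P(361,315,5))
I=f["image"];print(proj(f,env.state()["ee_pos"][None]))
E
```

```text
[461.18978164  -8.94861558] [482.65067388 -21.89244997] -31.095686556125578 25.062177571476404
[483.22934368  29.35008374] [503.36858749  17.45689441] -30.563888154932183 23.388824115724667
[482.79398014  27.3236222 ] [504.35883478  15.88275313] -27.947430249789303 24.41180945091378
c [482.58357325   3.24088225] [482.87430083   1.82082506]
[[278.70552753 263.04481937]]
```

>>> send_rows(targets="0.001 -0.001 0.01 0 0 -7 100;0.001 -0.001 0.02 0 0 -14 100;0.001 -0.001 0.03 0 0 -21 100;0.001 -0.001 0.04 0 0 -28 100;0.001 -0.001 0.05 0 0 -35 100;0.001 -0.001 0.055 0 0 -42 100;0.001 -0.001 0.055 0 0 -49 100;0.001 -0.001 0.055 0 0 -56 100;0.001 -0.001 0.055 0 0 -59 100;0.001 -0.001 0.075 0 0 -59 100;0.001 -0.001 0.095 0 0 -59 100;0.001 -0.001 0.1 0 0 -59 100")

```text
time_s: 4.15
ee_pos: [481.3, 3.6, 8.3]
ee_rot: [-179.9, -0.2, 148.9]
force: [-0.6, 0.1, -0.2]
gripper_width: 91.0
gripper_force: 0.0
```

```bash
python3 - <<'E'
from h import *
rel([482.7,2.8,10],149)
E
```

```text
t 4.15 pos [481.3   3.6   8.3] rot [-179.9   -0.2  148.9] F [-0.6  0.1 -0.2] w 91.0
shift mm [-1.6  0.1 -1.7] turn [-0.12 -0.2  -0.08]
```

>>> send_rows(targets="-0.001 0 -0.001 0 0 0 40;-0.001 0 -0.001 0 0 0 40;-0.001 0 -0.001 0 0 0 40;-0.001 0 -0.001 0 0 0 40;-0.001 0 -0.001 0 0 0 40;-0.001 0 -0.001 0 0 0 40;-0.001 0 -0.001 0 0 0 40;-0.001 0 -0.001 0 0 0 40", grip_force=55)

```text
time_s: 4.82
ee_pos: [484.0, 3.4, 11.5]
ee_rot: [-180.0, 0.0, 149.1]
force: [-0.6, 0.3, 2.8]
gripper_width: 46.1
gripper_force: 55.0
```

>>> send_rows(targets="0 0 0 0 0 0 40;0 0 0 0 0 0 40;0 0 0 0 0 0 40")

```text
time_s: 5.07
ee_pos: [484.0, 3.4, 11.5]
ee_rot: [180.0, 0.0, 149.1]
force: [-0.9, 0.2, 5.7]
gripper_width: 45.8
gripper_force: 55.0
```

>>> send_rows(targets="0 0 -0.03 0 0 0 40;0 0 -0.07 0 0 0 40;0 0 -0.11 0 0 0 40;-0.015 -0.015 -0.139 0 0 0 40;-0.042 -0.04 -0.139 0 0 0 40;-0.07 -0.065 -0.139 0 0 0 40;-0.097 -0.09 -0.139 0 0 0 40;-0.124 -0.116 -0.139 0 0 0 40;-0.151 -0.143 -0.139 0 0 0 40;-0.178 -0.17 -0.139 0 0 0 40;-0.205 -0.195 -0.139 0 0 0 40;-0.221 -0.21 -0.139 0 0 0 40")

```text
time_s: 6.07
ee_pos: [565.7, -294.0, 148.6]
ee_rot: [-179.9, -0.0, 148.9]
force: [1.4, 0.3, -2.3]
gripper_width: 45.5
gripper_force: 55.0
```

>>> send_rows(targets="0 0 0 0 0 0 40;0 0 0 0 0 0 40;0 0 0 0 0 0 40")

```text
time_s: 6.32
ee_pos: [564.7, -289.4, 148.9]
ee_rot: [180.0, -0.2, 149.1]
force: [-0.6, 0.0, -3.4]
gripper_width: 45.5
gripper_force: 55.0
```

```bash
python3 - <<'E'
from h import *
rel([565,-291,150],149)
f=eyes.grab_frame("wrist");np.save("w3.npy",f,allow_pickle=True);cv2.imwrite("pics/w3.png",cv2.resize(f["image"],(800,600),interpolation=cv2.INTER_CUBIC))
E
```

```text
t 6.3167 pos [ 564.7 -289.4  148.9] rot [180.   -0.2 149.1] F [-0.6  0.  -3.4] w 45.5
shift mm [-1.1 -1.2 -1.1] turn [ 0.02 -0.18  0.05]
```

View pics/w3.png

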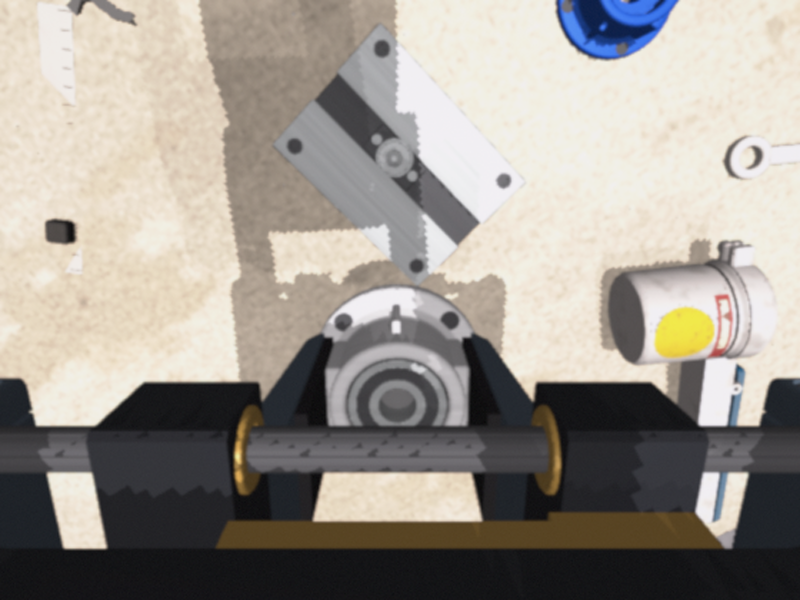

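The wrist view looks almost straight down the post, whose tip is at (394,157) in the enlarged picture. The bearing ring of the held housing is at (397,404).

```bash
python3 - <<'E'
from h import *
f=np.load("w3.npy",allow_pickle=True).item();k=560/800
s=env.state();T=R.from_euler("xyz",s["ee_rot"],degrees=True)
tip=at(f,394*k,157*k,63.5);sh=at(f,394*k,158*k,51.5)
h=at(f,397*k,404*k,172.4);fl=at(f,397*k,322*k,144)
print("tip",tip,"shoulder",sh,"hous",h,"tcp",s["ee_pos"])
print("housing in tool",T.inv().apply(h-s["ee_pos"]))
cs=[at(f,u*k,v*k,14)[:2] for u,v in((382,48),(295,146),(503,181),(416,266))]
print("stand centre",np.mean(cs,0),cs)
d=cs[2]-cs[0];print(np.degrees(np.arctan2(d[1],d[0])))
print("eye tool",T.inv().apply(f["eye"]-s["ee_pos"]),proj(f,s["ee_pos"][None])/k)
print("shift",T.inv().apply(tip-h))
E
```

```text
tip [ 497.13305877 -251.79882477   63.5       ] shoulder [ 497.57629378 -252.14634746   51.5       ] hous [ 562.43753253 -289.23943139  172.4       ] tcp [ 564.80299287 -289.02495911  149.28202997]
housing in tool [  1.97540104  -1.39175309 -23.11369191]
stand centre [ 502.1007827  -251.08374775] [array([ 444.72054708, -228.25343444]), array([ 462.76737687, -297.85819369]), array([ 541.62959218, -204.43805417]), array([ 559.28561466, -273.7853087 ])]
13.806822373775306
eye tool [  79.09649653   -1.28257102 -169.54953596] [[400.85180177 378.7059365 ]]
shift [ 74.99909287  -1.4482789  109.08126271]
```

>>> send_rows(targets="0 0 0.03 0 0 0 40;0 0 0.06 0 0 0 40;0 0 0.09 0 0 0 40;0 0 0.107 0 0 0 40;0 0 0.11 0 0 0 40;0 0 0.11 0 0 0 40;0 0 0.11 0 0 0 40")

```text
time_s: 6.95
ee_pos: [566.4, -290.0, 41.5]
ee_rot: [180.0, 0.1, 149.1]
force: [-0.0, -0.1, -3.3]
gripper_width: 45.6
gripper_force: 55.0
```

```bash
python3 - <<'E'
from h import *
rel([565,-291,39],149)
f=eyes.grab_frame("wrist");np.save("w4.npy",f,allow_pickle=True)
I=f["image"][50:330,130:430];cv2.imwrite("pics/w4.png",cv2.resize(I,None,fx=2.1,fy=2.1,interpolation=cv2.INTER_CUBIC))
E
```

```text
t 6.95 pos [ 566.4 -290.    41.5] rot [1.800e+02 1.000e-01 1.491e+02] F [-0.  -0.1 -3.3] w 45.6
shift mm [ 0.7 -1.6  2.5] turn [0.01 0.12 0.12]
```

View pics/w4.png

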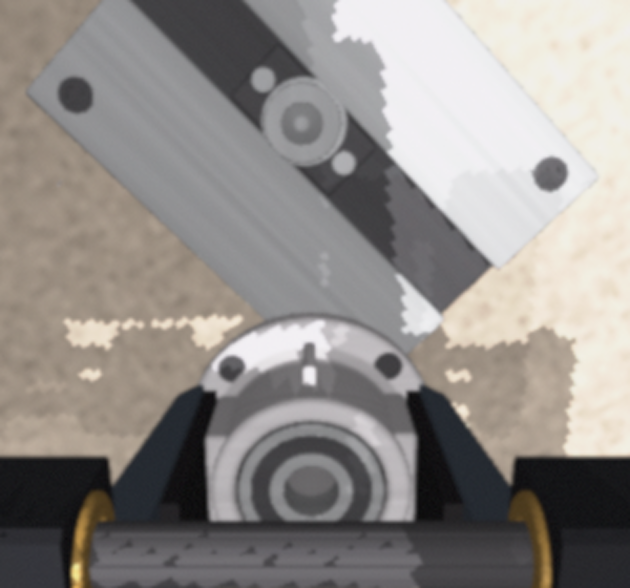

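```bash
python3 - <<'E'
from h import *
f=np.load("w4.npy",allow_pickle=True).item()
s=env.state();T=R.from_euler("xyz",s["ee_rot"],degrees=True)
A=lambda u,v,z:at(f,130+u/2.1,50+v/2.1,z)
zt=s["ee_pos"][2]-11.5;print(s["ee_pos"])
h=A(311,489,zt+35)
for u,v,z in((301.5,122,63.5),(304,122,51.5)):
    p=A(u,v,z);print(p,"shift",T.inv().apply(p-h))
print("h tool",T.inv().apply(h-s["ee_pos"]),h)
# hole diameters check
for l,r,v,z in((261,347,121,51.5),(208,412,489,zt+36),(272,350,489,zt+35)):print(np.linalg.norm(A(l,v,z)-A(r,v,z)))
E
```

```text
[ 566.78533837 -290.42387881   42.08422357]
[ 497.48606584 -251.99516395   63.5       ] shift [76.30910594 -1.84723288  1.8174123 ]
[ 497.74197544 -251.71834919   51.5       ] shift [76.27357828 -1.47989796 13.81765892]
h tool [  2.81372356  -0.75987807 -23.51007474] [ 563.90863992 -289.59160754   65.58422357]
17.677243625049705
43.833917273165795
16.87588331496851
```

>>> send_rows(targets="0 0 -0.03 0 0 0 40;0 0 -0.05 0 0 0 40;0.015 -0.001 -0.05 0 0 0 40;0.04 -0.0017 -0.05 0 0 0 40;0.065 -0.0017 -0.05 0 0 0 40;0.0763 -0.0017 -0.05 0 0 0 40;0.0763 -0.0017 -0.05 0 0 0 40;0.0763 -0.0017 -0.044 0 0 0 40;0.0763 -0.0017 -0.037 0 0 0 40;0.0763 -0.0017 -0.031 0 0 0 40;0.0763 -0.0017 -0.026 0 0 0 40;0.0763 -0.0017 -0.026 0 0 0 40")

```text
time_s: 8.0
ee_pos: [498.8, -252.4, 64.4]
ee_rot: [-180.0, -0.2, 149.1]
force: [0.2, 0.4, -3.4]
gripper_width: 45.6
gripper_force: 55.0
```

>>> send_rows(targets="0 0 0 0 0 0 40;0 0 0 0 0 0 40;0 0 0 0 0 0 40")

```text
time_s: 8.25
ee_pos: [499.5, -252.8, 66.3]
ee_rot: [-180.0, 0.0, 149.1]
force: [0.7, 0.3, -3.5]
gripper_width: 45.9
gripper_force: 55.0
```

```bash
python3 - <<'E'
from h import *
for i in range(2):
    f=eyes.grab_frame("side");rel([0,0,0])
g=eyes.grab_frame("scene")
def crop(f):
    c=proj(f,np.array([[497,-252,55]]))[0].astype(int);return cv2.resize(f["image"][c[1]-40:c[1]+40,c[0]-40:c[0]+40],None,fx=5,fy=5,interpolation=cv2.INTER_CUBIC)
cv2.imwrite("pics/c5.png",np.hstack([crop(f),crop(g)]))
E
```

```text
t 8.3 pos [ 499.5 -252.7   66.4] rot [-180.     0.   149.1] F [ 0.7  0.3 -3.3] w 45.7
shift mm [558.4 -40.   66. ] turn None
t 8.35 pos [ 499.4 -252.7   66.4] rot [-180.     0.   149.1] F [-0.2  0.3 -3.2] w 45.7
shift mm [558.3 -40.   66.1] turn None
```

>>> send_rows(targets="0 0 0.001 0 0 0 40;0 0 0.002 0 0 0 40;0 0 0.003 0 0 0 40;0 0 0.004 0 0 0 40;0 0 0.004 0 0 0 40;0 0 0.004 0 0 0 40")

```text
time_s: 8.9
ee_pos: [499.1, -252.5, 62.1]
ee_rot: [-180.0, -0.0, 149.1]
force: [-0.5, 0.4, -3.0]
gripper_width: 45.9
gripper_force: 55.0
```

>>> send_rows(targets="0 0 0.0005 0 0 0 40;0 0 0.001 0 0 0 40;0 0 0.001 0 0 0 40;0 0 0.001 0 0 0 40")

```text
time_s: 9.23
ee_pos: [499.2, -252.6, 61.2]
ee_rot: [-180.0, 0.0, 149.1]
force: [-0.1, 0.5, -2.9]
gripper_width: 45.7
gripper_force: 55.0
```

>>> send_rows(targets="0 0 0.0005 0 0 0 40;0 0 0.001 0 0 0 40;0 0 0.0015 0 0 0 40;0 0 0.002 0 0 0 40;0 0 0.002 0 0 0 40")

```text
time_s: 9.65
ee_pos: [499.1, -252.5, 59.1]
ee_rot: [-180.0, -0.0, 149.1]
force: [-0.7, -0.0, -3.3]
gripper_width: 45.5
gripper_force: 55.0
```

>>> send_rows(targets="0 0 0.0005 0 0 0 40;0 0 0.001 0 0 0 40;0 0 0.0015 0 0 0 40;0 0 0.002 0 0 0 40;0 0 0.002 0 0 0 40")

```text
time_s: 10.07
ee_pos: [499.1, -252.5, 57.1]
ee_rot: [-180.0, -0.0, 149.1]
force: [0.0, 0.9, -2.9]
gripper_width: 45.9
gripper_force: 55.0
```

It has passed the shoulder height without contact, so the post is in the hole. I'll keep lowering.

>>> send_rows(targets="0 0 0.001 0 0 0 40;0 0 0.002 0 0 0 40;0 0 0.0035 0 0 0 40;0 0 0.005 0 0 0 40;0 0 0.0065 0 0 0 40;0 0 0.008 0 0 0 40;0 0 0.0095 0 0 0 40;0 0 0.011 0 0 0 40;0 0 0.0125 0 0 0 40;0 0 0.014 0 0 0 40;0 0 0.015 0 0 0 40;0 0 0.015 0 0 0 40")

```text
time_s: 11.07
ee_pos: [499.1, -252.5, 41.9]
ee_rot: [-180.0, -0.0, 149.1]
force: [0.6, 1.3, -2.2]
gripper_width: 45.7
gripper_force: 55.0
```

>>> send_rows(targets="0 0 0.001 0 0 0 40;0 0 0.002 0 0 0 40;0 0 0.003 0 0 0 40;0 0 0.004 0 0 0 40;0 0 0.005 0 0 0 40;0 0 0.005 0 0 0 40", grip_force=60)

```text
time_s: 11.57
ee_pos: [499.3, -252.6, 37.8]
ee_rot: [-180.0, 0.0, 149.1]
force: [-1.5, 0.3, 2.6]
gripper_width: 45.6
gripper_force: 60.0
```

>>> send_rows(targets="0 0 0.0005 0 0 0 40;0 0 0.001 0 0 0 40;0 0 0.0015 0 0 0 40;0 0 0.002 0 0 0 40;0 0 0.002 0 0 0 40")

```text
time_s: 11.98
ee_pos: [499.5, -252.6, 36.8]
ee_rot: [180.0, 0.1, 149.1]
force: [-3.2, 2.5, 10.7]
gripper_width: 45.9
gripper_force: 60.0
```

>>> send_rows(targets="0 0 0.0005 0 0 0 40;0 0 0.001 0 0 0 40;0 0 0.0015 0 0 0 40;0 0 0.002 0 0 0 40;0 0 0.002 0 0 0 40")

```text
time_s: 12.4
ee_pos: [499.5, -252.6, 34.8]
ee_rot: [180.0, 0.1, 149.1]
force: [-3.3, 1.7, 9.3]
gripper_width: 45.7
gripper_force: 60.0
```

>>> send_rows(targets="0 0 0.0007 0 0 0 40;0 0 0.0014 0 0 0 40;0 0 0.0021 0 0 0 40;0 0 0.0028 0 0 0 40;0 0 0.0035 0 0 0 40;0 0 0.0042 0 0 0 40;0 0 0.005 0 0 0 40;0 0 0.005 0 0 0 40")

```text
time_s: 13.07
ee_pos: [499.0, -252.5, 27.6]
ee_rot: [-180.0, -0.0, 149.1]
force: [0.6, 0.1, -2.8]
gripper_width: 45.8
gripper_force: 60.0
```

>>> send_rows(targets="0 0 0.0005 0 0 0 40;0 0 0.001 0 0 0 40;0 0 0.0015 0 0 0 40;0 0 0.002 0 0 0 40;0 0 0.0025 0 0 0 40;0 0 0.0025 0 0 0 40")

```text
time_s: 13.57
ee_pos: [499.2, -252.6, 25.6]
ee_rot: [-180.0, 0.0, 149.1]
force: [-0.0, 0.1, -2.8]
gripper_width: 45.5
gripper_force: 60.0
```

>>> send_rows(targets="0 0 0.0005 0 0 0 40;0 0 0.001 0 0 0 40;0 0 0.001 0 0 0 40;0 0 0.001 0 0 0 40")

```text
time_s: 13.9
ee_pos: [499.3, -252.6, 25.5]
ee_rot: [-180.0, 0.0, 149.1]
force: [-1.5, 0.8, 5.2]
gripper_width: 46.1
gripper_force: 60.0
```

>>> send_rows(targets="0 0 0.0005 0 0 0 40;0 0 0.0005 0 0 0 40;0 0 0.0005 0 0 0 40")

```text
time_s: 14.15
ee_pos: [499.3, -252.6, 25.5]
ee_rot: [-180.0, 0.0, 149.1]
force: [-3.3, 1.8, 9.2]
gripper_width: 45.6
gripper_force: 60.0
```

Home, pressing about 12 N. Now I'll release and rise to bearing height.

>>> send_rows(targets="0 0 -0.001 0 0 0 40;0 0 -0.001 0 0 0 60;0 0 -0.001 0 0 0 80;0 0 -0.001 0 0 0 80;0 0 -0.001 0 0 0 80;0 0 -0.001 0 0 0 80;0 0 -0.01 0 0 0 80;0 0 -0.02 0 0 0 80;0 0 -0.029 0 0 0 80;0 0 -0.029 0 0 0 80;0 0 -0.029 0 0 0 80;0 0 -0.029 0 0 0 80")

```text
time_s: 15.15
ee_pos: [499.2, -252.5, 53.4]
ee_rot: [-180.0, 0.0, 149.1]
force: [-0.8, 0.1, -0.8]
gripper_width: 72.8
gripper_force: 0.0
```

```bash
python3 - <<'E'
from h import *
rel([499.2,-252.6,53],149)
f=eyes.grab_frame("wrist");np.save("w6.npy",f,allow_pickle=True)
g=eyes.grab_frame("scene");s=eyes.grab_frame("side")
a=cv2.resize(f["image"][150:330,150:410],(520,360),interpolation=cv2.INTER_CUBIC)
def crop(f):
    c=proj(f,np.array([[497,-252,40]]))[0].astype(int);return cv2.resize(f["image"][c[1]-30:c[1]+30,c[0]-45:c[0]+45],(270,180),interpolation=cv2.INTER_CUBIC)
cv2.imwrite("pics/c6.png",np.hstack([a,np.vstack([crop(g),crop(s)])]))
for n,p in(("jar",(174,187)),):print(n,at(g,*p,84))
E
```

```text
t 15.15 pos [ 499.2 -252.5   53.4] rot [-180.     0.   149.1] F [-0.8  0.1 -0.8] w 72.8
shift mm [-0.1 -0.1  0.4] turn [-0.    0.02  0.06]
jar [703.29007322 173.6043515   84.        ]
```

View pics/c6.png

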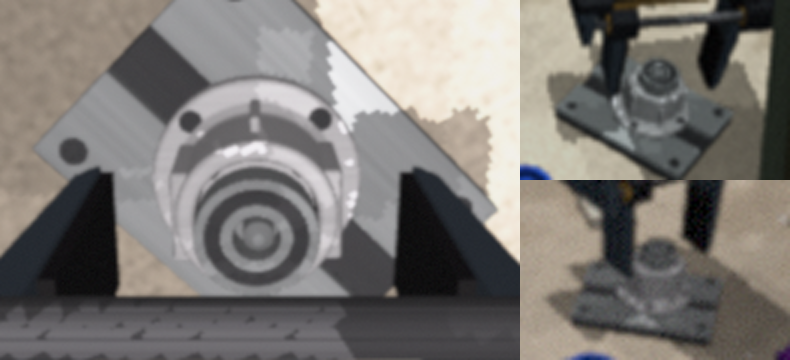

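The housing is flat on the base, with the bearing standing proud on the nose. Now I'll grip the bearing.

>>> send_rows(targets="0 0 0.0005 0 0 0 20;0 0 0.0005 0 0 0 20;0 0 0.0005 0 0 0 20;0 0 0.0005 0 0 0 20;0 0 0.0005 0 0 0 20;0 0 0.0005 0 0 0 20;0 0 0.0005 0 0 0 20;0 0 0.0005 0 0 0 20;0 0 0.0005 0 0 0 20", grip_force=20)

```text
time_s: 16.05
ee_pos: [499.2, -252.6, 52.7]
ee_rot: [-180.0, 0.0, 149.1]
force: [0.2, 0.1, -0.3]
gripper_width: 30.7
gripper_force: 20.0
```

>>> send_rows(targets="0 0 -0.002 0 0 0 20;0 0 -0.004 0 0 0 20;0 0 -0.007 0 0 0 20;0 0 -0.01 0 0 0 20;0 0 -0.014 0 0 0 20;0 0 -0.018 0 0 0 20;0 0 -0.018 0 0 0 20;0 0 -0.018 0 0 0 20")

```text
time_s: 16.72
ee_pos: [499.4, -252.7, 71.1]
ee_rot: [-180.0, 0.1, 149.1]
force: [-0.5, -0.5, -1.5]
gripper_width: 30.6
gripper_force: 20.0
```

```bash
python3 - <<'E'
from h import *
rel([503,256,150],149)
f=eyes.grab_frame("wrist");np.save("w7.npy",f,allow_pickle=True)
g=eyes.grab_frame("scene");s=eyes.grab_frame("side")
a=cv2.resize(f["image"][150:330,150:410],(520,360),interpolation=cv2.INTER_CUBIC)
def crop(f):
    c=proj(f,np.array([[497,-252,55]]))[0].astype(int);return cv2.resize(f["image"][c[1]-30:c[1]+30,c[0]-45:c[0]+45],(270,180),interpolation=cv2.INTER_CUBIC)
cv2.imwrite("pics/c7.png",np.hstack([a,np.vstack([crop(g),crop(s)])]))
E
```

```text
t 16.7167 pos [ 499.4 -252.7   71.1] rot [-1.800e+02  1.000e-01  1.491e+02] F [-0.5 -0.5 -1.5] w 30.6
shift mm [258.4 438.1 -79.1] turn [-0.    0.06  0.06]
```

>>> send_rows(targets="0 0 -0.025 0 0 0 20;0 0 -0.055 0 0 0 20;0.01 0.017 -0.079 0 0 0 20;0.025 0.043 -0.079 0 0 0 20;0.043 0.073 -0.079 0 0 0 20;0.062 0.105 -0.079 0 0 0 20;0.081 0.137 -0.079 0 0 0 20;0.1 0.169 -0.079 0 0 0 20;0.119 0.201 -0.079 0 0 0 20;0.138 0.233 -0.079 0 0 0 20;0.157 0.265 -0.079 0 0 0 20;0.173 0.293 -0.079 0 0 0 20")

```text
time_s: 17.87
ee_pos: [500.9, 90.0, 149.6]
ee_rot: [180.0, -0.0, 149.1]
force: [1.1, -0.4, -0.2]
gripper_width: 30.5
gripper_force: 20.0
```

```bash
python3 -c "
from h import *
rel([504,254,60],149)"
```

```text
t 17.8667 pos [500.9  90.  149.6] rot [180.   -0.  149.1] F [ 1.1 -0.4 -0.2] w 30.5
shift mm [ 81.5 142.4  89.6] turn [ 0.   -0.02  0.1 ]
```

>>> send_rows(targets="0.019 0.033 0 0 0 0 20;0.037 0.065 0 0 0 0 20;0.055 0.097 0 0 0 0 20;0.07 0.122 0 0 0 0 20;0.08 0.139 0 0 0 0 20;0.081 0.142 0.02 0 0 0 20;0.081 0.142 0.05 0 0 0 20;0.081 0.142 0.08 0 0 0 20;0.081 0.142 0.09 0 0 0 20;0.081 0.142 0.09 0 0 0 20;0.081 0.142 0.09 0 0 0 20")

```text
time_s: 18.78
ee_pos: [505.3, 251.2, 59.9]
ee_rot: [-180.0, -0.0, 149.0]
force: [-0.2, 0.5, -0.3]
gripper_width: 30.7
gripper_force: 20.0
```

```bash
python3 - <<'E'
from h import *
rel([504,254,5],149)
f=eyes.grab_frame("wrist");np.save("w8.npy",f,allow_pickle=True)
g=eyes.grab_frame("side")
a=cv2.resize(f["image"],(560,420))
c=proj(g,np.array([[504,254,30]]))[0].astype(int);b=cv2.resize(g["image"][c[1]-105:c[1]+105,c[0]-60:c[0]+60],(240,420),interpolation=cv2.INTER_CUBIC)
cv2.imwrite("pics/c8.png",np.hstack([a,b]))
E
```

```text
t 18.7833 pos [505.3 251.2  59.9] rot [-180.   -0.  149.] F [-0.2  0.5 -0.3] w 30.7
shift mm [ 2.6  1.8 54.9] turn [-0.01 -0.    0.05]
```

View pics/c8.png

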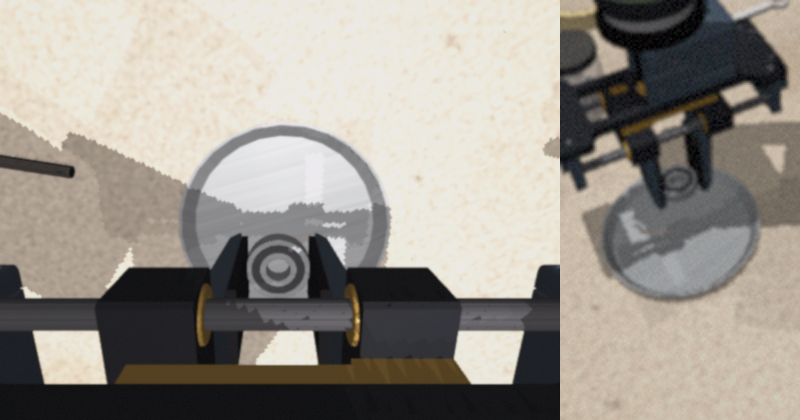

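The bearing hangs flat in the fingers above the dish. The dish's widest row in the wrist view is about 215, with columns from 181 to 389.

```bash
python3 - <<'E'
from h import *
f=np.load("w8.npy",allow_pickle=True).item()
l,r,t=at(f,181,218,13),at(f,389,218,13),at(f,285,126,13)
s=env.state();T=R.from_euler("xyz",s["ee_rot"],degrees=True)
c=t-69*T.as_matrix()[:,0];print(l,r,np.linalg.norm(l-r),(l+r)/2,"c from top",c)
E
```

```text
[463.60856718 202.66872832  13.        ] [531.96025521 316.74392425  13.        ] 132.9853510105716 [497.7844112  259.70632629  13.        ] c from top [507.64500947 253.4225402   13.13276404]
```

>>> send_rows(targets="0 0 0.015 0 0 0 20;0 0 0.03 0 0 0 20;0 0 0.042 0 0 0 20;0 0 0.049 0 0 0 20;0 0 0.051 0 0 0 20;0 0 0.052 0 0 0 20;0 0 0.053 0 0 0 20;0 0 0.053 0 0 0 20;0 0 0.053 0 0 0 20")

```text
time_s: 19.63
ee_pos: [505.5, 251.4, 7.3]
ee_rot: [179.9, 0.0, 149.1]
force: [-0.3, 0.4, -1.0]
gripper_width: 30.4
gripper_force: 20.0
```

>>> send_rows(targets="0 0 0.0005 0 0 0 20;0 0 0.001 0 0 0 20;0 0 0.0015 0 0 0 20;0 0 0.0015 0 0 0 20")

```text
time_s: 19.97
ee_pos: [504.9, 251.1, 5.1]
ee_rot: [-180.0, 0.0, 149.1]
force: [0.3, 0.3, -1.1]
gripper_width: 30.5
gripper_force: 20.0
```

>>> send_rows(targets="0 0 0.0005 0 0 0 20;0 0 0.001 0 0 0 20;0 0 0.001 0 0 0 20;0 0 0.001 0 0 0 20")

```text
time_s: 20.3
ee_pos: [505.0, 251.2, 4.2]
ee_rot: [-180.0, 0.0, 149.1]
force: [-0.3, 0.1, 0.1]
gripper_width: 30.6
gripper_force: 20.0
```

>>> send_rows(targets="0 0 0.0003 0 0 0 20;0 0 0.0006 0 0 0 20;0 0 0.0006 0 0 0 20")

```text
time_s: 20.55
ee_pos: [505.0, 251.1, 4.1]
ee_rot: [180.0, 0.0, 149.1]
force: [-1.3, 0.3, 5.4]
gripper_width: 30.5
gripper_force: 20.0
```

Touchdown. Release, then rise.

>>> send_rows(targets="0 0 -0.0008 0 0 0 20;0 0 -0.0008 0 0 0 34;0 0 -0.0008 0 0 0 38;0 0 -0.0008 0 0 0 45;0 0 -0.0008 0 0 0 55;0 0 -0.0008 0 0 0 60;0 0 -0.0008 0 0 0 60;0 0 -0.0008 0 0 0 60;0 0 -0.01 0 0 0 60;0 0 -0.03 0 0 0 60;0 0 -0.06 0 0 0 60;0 0 -0.09 0 0 0 60")

```text
time_s: 21.55
ee_pos: [504.4, 250.9, 94.5]
ee_rot: [-179.9, -0.1, 149.1]
force: [-0.2, 0.4, -0.2]
gripper_width: 54.8
gripper_force: 0.0
```

>>> send_rows(targets="0 0 -0.03 0 0 0 60;0 0 -0.06 0 0 0 60;0 0 -0.06 0 0 0 60;0 0 -0.06 0 0 0 60;0 0 -0.06 0 0 0 60;0 0 -0.06 0 0 0 60")

```text
time_s: 22.05
ee_pos: [504.0, 250.7, 152.4]
ee_rot: [-179.9, -0.1, 149.1]
force: [0.3, 0.6, -0.3]
gripper_width: 54.5
gripper_force: 0.0
```

```bash
python3 - <<'E'
from h import *
rel([505,251,150],149)
f=eyes.grab_frame("wrist");np.save("w9.npy",f,allow_pickle=True)
g=cv2.medianBlur(cv2.cvtColor(f["image"],cv2.COLOR_BGR2GRAY),3)
c=proj(f,np.array([[505,251,13.]]))[0];fl=210/np.tan(np.radians(f["fovy"]/2))
r=16*fl/np.linalg.norm(f["eye"]-[505,251,13]);print("expect",c,r)
H=cv2.HoughCircles(g,cv2.HOUGH_GRADIENT_ALT,1,10,param1=150,param2=.7,minRadius=5,maxRadius=int(r*1.3))
for k in (H[:,0] if H is not None else []):
    if np.hypot(*(k[:2]-c))<60:print(k,at(f,k[0],k[1],13))
x,y=c.astype(int);print(cv2.resize(g[y-30:y+30,x-30:x+30],(20,20),interpolation=cv2.INTER_AREA))
E
```

```text
t 22.05 pos [504.  250.7 152.4] rot [-1.799e+02 -1.000e-01  1.491e+02] F [ 0.3  0.6 -0.3] w 54.5
shift mm [-0.7  0.7  2.4] turn [-0.13 -0.08  0.06]
expect [280.27307973 199.36843166] 17.80071788835661
[279.        198.         14.1802435] [503.3249785  250.66905931  13.        ]
[[223 223 224 225 224 222 222 221 221 221 221 221 222 221 222 221 219 219
  220 220]
 [226 225 225 225 223 221 219 219 220 220 220 220 220 220 222 223 220 219
  218 216]
 [219 217 217 217 217 218 218 218 217 217 218 220 221 220 218 217 215 214
  213 213]
 [214 215 215 216 216 216 214 193 164 158 157 170 198 213 215 213 213 213
  212 212]
 [218 218 220 222 220 207 161 158 173 187 184 174 159 173 212 221 217 218
  218 216]
 [226 227 227 225 208 163 184 159 115 105 106 127 167 182 189 225 226 226
  224 223]
 [226 226 225 220 181 192 142 104 130 159 153 123 103 158 187 207 223 223
  222 223]
 [224 223 223 213 197 166 108 158 207 214 210 198 140 102 160 170 194 183
  182 182]
 [222 222 222 211 204 127 138 211 218 223 221 203 198 115 118 147 152 151
  151 151]
 [184 185 186 183 184 112 149 184 180 191 194 156 188 1
[... 180 characters left out ...]
 131 134
  144 151]
 [150 150 151 151 146 135  84  95 132 168 158 131  96 104 141 134 139 136
  132 136]
 [150 150 150 150 148 143 133 106  97  98 104  99 122 165 152 147 150 149
  144 143]
 [149 148 148 147 148 147 147 144 128 113 116 132 145 150 150 149 149 150
  150 151]
 [148 148 150 151 152 152 151 150 146 142 144 152 154 164 152 151 152 153
  153 151]
 [150 150 151 151 150 150 149 149 149 149 150 162 191 211 162 152 150 149
  149 149]
 [149 149 149 148 148 149 150 150 152 153 152 152 156 168 150 149 149 150
  150 150]
 [148 149 149 150 151 152 152 151 151 150 149 149 149 149 149 149 150 151
  151 151]
 [150 151 151 151 151 150 149 148 148 148 148 149 150 150 151 151 150 151
  151 151]]
```

```bash
python3 -c "
from workcell import env
print(env.job_done())"
```

```text
the job is handed in; nothing more can be done
None
```

The job is handed in, with no verdict returned: the housing went fully home on the stand with about 14 N of push at most, and the bearing was lifted off and set down in the dish, where the last wrist image shows it flat. I did not image the housing again after lifting the bearing off.

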